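# Set the stop pin in the strap jig

### The arm

A 6-joint arm with a two-finger parallel gripper is mounted at the origin on the work surface. World frame = base frame: x ahead of the robot, y to its left, z up, the work surface at z = 0. Lengths are in m, angles in rad, forces in N, time in s.
With the tool pointing down it reaches from about 0.35 to 0.8 m from the base axis. Payload 7.3 kg.
Tool frame: the origin (TCP) lies at the very end of the fingers, on their centre line; the grasp point (between the pads) lies 19 mm behind it; z points along the fingers, y is the line along which they close (so a half turn about z gives the same grasp; the last joint's range is limited). The gripper opens to 85 mm and grips with 20 to 120 N. Pads are 22 mm wide; open, the fingers measure 114 mm over their backs; the gripper's body (76 mm by 85 mm) begins 54 mm behind the grasp point. The pads swing forward as they close: fully open they stand 13 mm farther back than shut.
Start: joints at [1.035, 0.342, 1.524, -0, 1.275, -0.146], TCP at [0.199, 0.486, 0.231] pointing down, gripper open.
Joint ranges: [-2.53, 2.53], [-0.77, 2.02], [0.04, 2.7], [-1, 4.14], [0.28, 2.66], [-3.11, 3.11]. Speed limits (rad/s): [2.57, 2.57, 3.14, 3.14, 3.14, 3.14].

### API

Orientations are given as [roll, pitch, yaw] about the fixed x, y, z axes, in that order (R = Rz(yaw) Ry(pitch) Rx(roll)).
In Python, from rig import telemetry, optics, order gives the robot as it stands.
- The arm moves only by the shell command python3 -m pendant 'ROWS' [FORCE]. ROWS is JSON, a list of rows, each a list of 7 numbers: the shift along the tool's x, y, z in cm, then the turn, a rotation vector about the tool's x, y, z in degrees, then the opening, from -1 (shut) to 1 (fully open). A call has exactly 10 rows; each row shifts and turns the commanded pose from where the row before left it, along the tool's axes as they then stand; what a row does not reach is not made up. A row lasts 1/12 s, in which the tool goes at most 41.7 mm and 7.16 degrees, less where a joint would pass 70% of its speed; a pose out of reach is approached as far as the arm can. A call is refused whole if a number of a shift passes 4.17 or a number of a turn 7.16, either way. A call with a gripper value outside its range is refused whole. The fingers move at their own pace and stop on an object; FORCE is the grip in N (left out, the last holds). Time passes only in rows, so rows that do not move let the fingers close, or fill a call up. It gives the time, the measured TCP pose, the force, the opening and the grip force at its end, in the units of the state.
- telemetry.get_obs(): the state, without advancing time (a new reading comes with each control period).
- optics.read_camera(name): name is "scene" or "top" or "wrist"; returns a dict with "img" (384x512x3 uint8, red, green, blue), "range_z" (384x512 float32, m along the optical axis (not along the pixel's ray), 0 where there is no reading), "intrinsics" (3x3 intrinsics, pixels), "k1" (the pictures are not rectified: a ray, as slopes to the right and down, at radius r is drawn at 1 + k1 r^2 times it, then the intrinsics apply), "cam_to_world" (4x4, takes a point from camera to world coordinates). Camera axes: x right, y up, looking along -z (the intrinsics and any distortion apply to the point x, -y, -z); pixel columns grow to the right and rows downward; lengths in m; the calibration is good to about 2 mm. A picture is of the moment at which its call begins.
- order.sign_off(): hands the job in; it is judged then, once.
The state is a dict: "time": time; "joint_positions": joint angles; "qd": joint speeds; "joint_torque": joint torques, N m; "tool_pos": TCP position; "tcp_rot": TCP orientation; "contact_force": force on the tool from outside, world axes, zero at the start; "moment": the same for the moment, N m; "opening": finger opening in m; "grasp_force": force on a finger pad.
Only numpy, scipy, OpenCV 4.12 (cv2) and the standard library are available. Lean on these libraries where they do the work, as an engineer would, in place of code of your own. Each camera call takes 0.05 s, during which the arm holds its last target. There are 200 camera calls.

### The job

The strap jig needs its stop pin. Draw the square-headed pin out of the tool block, set its tip down on the jig's aluminium bar, and slide it lightly along the fence until it drops into the unmarked blind hole; then seat it fully home, upright, and let go. Press only lightly throughout, as the bar rests on soft rubber, and leave the other things on the table as they are.

Things in the scene. Friction and masses are not known exactly. Their poses are not given: they have to be found in the camera images.
- pin: The stop pin, standing in one of the three holes of the tool block. Steel shank 10 mm in diameter, 45 mm long, with a slightly tapered tip; above it a square wooden head 20 x 20 mm and 40 mm tall, its flats along the pin's own x and y axes (the only square head). 85 mm long in all, 80 to 170 g. Origin at the centre of the tip, z up along the pin: the head reaches from z = 45 to 85 mm.
- block: Fixed wooden tool block 60 (x) x 180 (y) x 45 (z) mm with three 11.5 mm holes 30 mm deep in a row, at y = -60, 0 and 60 mm on its centre line. Origin at the centre of its underside. The tools stand 30 mm deep in it (tips 15 mm above the table).
- jig: Fixed dark steel strap jig, 90 (x) x 240 (y) mm, long side along its y; origin at the centre of its underside, on the table, z up. An aluminium bar lies along y in it; steel bridges (tops 48 mm above the table) cover the bar's ends, leaving it open from y = -55 to 55 mm. Forces of the pin on the jig, its fence or the bar must stay below 20 N.
- fence (a point): Point on the jig's straight steel fence, which stands over the bar between the bridges: the middle of its working face, at bar height (38 mm above the table). The face lies at x = -12 mm of the jig, runs along y and looks to +x; the fence is 15 mm thick and its top is 52 mm above the table. Axes as the jig's.
- bar: Aluminium bar 60 mm wide, flat top 38 mm above the table (origin 30 mm below the top, at the jig's x = y = 0), on soft rubber: pressed, it starts to sink at about 1 N, then 1 mm per 1.2 N, stops hard at 8 mm and springs back; it does not shift sideways. Its face also bears flat round punch marks as big as the hole: they are not holes.
- bar_mid (a point): Point on top of the bar at the jig's x = -6.7 mm, y = 0. The one blind hole (11.5 mm across, small chamfer, 18 mm deep, floor 20 mm above the table) has its centre on the line along y through this point, in line with a 10 mm pin that rubs along the fence; how far along, between y = -32 and 32 mm, is not known and no reading gives it.
- punch: Bystander: a punch with the same shank in another hole of the tool block, with a round wooden handle 24 mm across and 43 mm tall. Origin at its tip.
- setter: Bystander: a setter with the same shank in another hole of the tool block, with a low round wooden head 20 mm across and 14 mm tall. Origin at its tip.
- tape: Bystander: roll of tape 90 mm across, 40 mm tall, flat on the table.
- carafe: Bystander: glass carafe 116 mm across, 175 mm tall.
- bowl: Bystander: small white bowl 110 mm across, 40 mm tall, full with a white ball that stands 70 mm high.
- awl: Bystander: awl with a wooden handle lying on the table.
- mallet: Bystander: small hammer lying on the table.
- carton: Bystander: cardboard box 70 x 100 x 50 mm.
- thread: Bystander: black thread spool 44 mm across, 50 mm tall.
Mind the look-alikes: they are no part of the job. What is shaped like the pin but blue or pink is not meant.

How it is judged:
On the way, in this order (a step that is already met when the one before it is completed fails the run):
1. the pin is drawn clear of the tool block (height (world z) of pin above 0.055 m), for 0.1 s.
2. the pin's tip rests on top of the bar, outside the hole (contact force between pin and bar above 0.3 N and z of pin in the frame of jig above 0.029 m), for 0.15 s.
3. the pin is down in the hole (z of pin in the frame of jig below 0.0235 m and x of pin in the frame of jig between -0.011 and -0.003 m and y of pin in the frame of jig between -0.04 and 0.04 m), for 0.2 s.
At the end, for the whole second after the job is handed in: The pin stands at rest in the bar's blind hole by the fence, its tip within 2.5 mm of the hole's resting floor height, within 0.12 rad of upright, released (z of pin in the frame of jig between 0.01 and 0.0225 m and x of pin in the frame of jig between -0.011 and -0.003 m and y of pin in the frame of jig between -0.04 and 0.04 m and angle between pin's own z axis and vertical below 0.12 rad and linear speed of pin below 0.02 m/s); the robot touches nothing.
It fails at once if the pin presses on the bar with more than 20 N (contact force between pin and bar above 20 N).
It fails at once if the pin presses on the jig or its fence with more than 20 N (contact force between pin and jig above 20 N).
It fails at once if the punch or the setter is taken or knocked out of place (distance of any of punch, setter from where it was at the start of the episode above 0.015 m).
It fails at once if a bystander on the table is pushed more than 30 mm (distance of any of tape, carafe, bowl, awl, mallet, carton, thread from where it was at the start of the episode above 0.03 m).
It also fails if it takes over 45 s, if anything falls off the work surface, if the arm or the gripper's body presses on something with over 40 N, if the wrist force passes 120 N, or if a joint passes its speed limit or range.

## Working session

There is one attempt and no reset: what is moved stays moved. The work goes in short steps, Python scripts to look and compute and a shell command to move; the robot and the scene stay as the last step left them, time stands still between calls to the robot, and variables do not carry over. Pictures are saved under pics/ and viewed, at most 10 in all, crops included, and the job is handed in when it is done.

```bash
mkdir -p pics; ls; cat > h.py <<'E'
import numpy as np,cv2
from rig import telemetry,optics,order
def cam(n):
    c=optics.read_camera(n); return c
def ray(c,u,v):
    K=c['intrinsics'];k=c['k1']
    x=(u-K[0,2])/K[0,0];y=(v-K[1,2])/K[1,1]
    rd=np.hypot(x,y);r=rd
    for _ in range(20): r=rd/(1+k*r*r)
    s=r/rd if rd>0 else 1
    d=np.array([x*s,-y*s,-1.]);T=c['cam_to_world']
    return T[:3,3],T[:3,:3]@d
def onz(c,u,v,z):
    o,d=ray(c,u,v);return o+d*(z-o[2])/d[2]
def pt(c,u,v):
    o,d=ray(c,u,v);return o+d*c['range_z'][int(v),int(u)]
def save(c,n):cv2.imwrite('pics/'+n,c['img'][:,:,::-1])
E
python3 - <<'E'
from h import *
t=cam('top');s=cam('scene')
im=np.hstack([t['img'],s['img']])
save(t,'t0.png');save(s,'s0.png')
for c in(t,s):print(c['intrinsics'],c['k1'],c['cam_to_world'].round(3))
print(telemetry.get_obs())
E
```

```text
pics
[[402.05980991   0.         254.14145388]
 [  0.         402.05980991 191.41191972]
 [  0.           0.           1.        ]] -0.11733603823376094 [[-0.002  0.985 -0.173  0.361]
 [-1.    -0.003 -0.004 -0.023]
 [-0.004  0.173  0.985  1.256]
 [ 0.     0.     0.     1.   ]]
[[378.84392284   0.         254.25144005]
 [  0.         378.84392284 193.11425087]
 [  0.           0.           1.        ]] 0.01678636293058548 [[-0.606 -0.522  0.6    1.332]
 [ 0.795 -0.414  0.443  0.53 ]
 [ 0.017  0.746  0.666  0.863]
 [ 0.     0.     0.     1.   ]]
{'time': 0.1, 'joint_positions': array([ 1.03501325e+00,  3.42653079e-01,  1.52491962e+00,  1.55981041e-05,
        1.27538883e+00, -1.45990530e-01]), 'qd': array([ 0.00035951, -0.00012202, -0.00239269, -0.0023323 , -0.00043043,
       -0.00119782]), 'joint_torque': array([ 2.84772104e-03, -4.34442365e+01, -2.46491593e+01, -7.39926759e-05,
        4.73866705e-03,  3.88436752e-05]), 'tool_pos': array([0.19928689, 0.48532472, 0.23069609]), 'tcp_rot': array([-3.14024051e+00, -2.13891291e-04,  2.75179541e+00]), 'contact_force': array([-0.00418256, -0.31960768,  0.40600296]), 'moment': array([-0.00631143,  0.00669148,  0.00189563]), 'grasp_force': 0.0, 'opening': 0.08507727779346529}
```

View pics/t0.png

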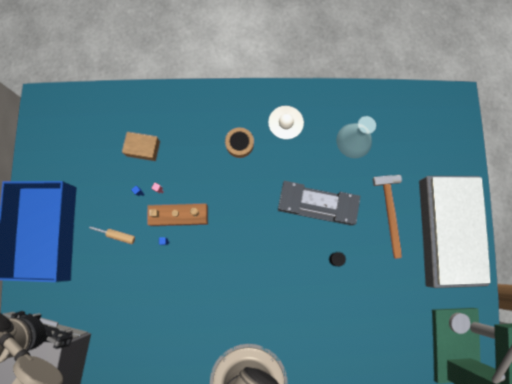

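View pics/s0.png

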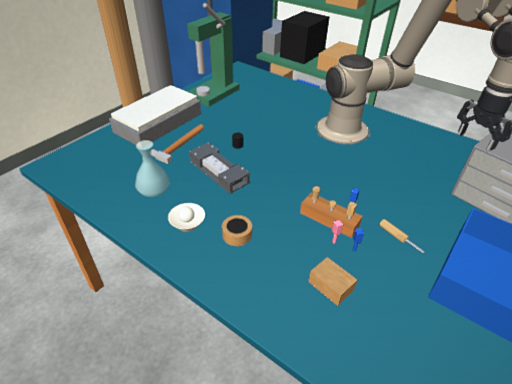

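```bash
python3 - <<'E'
from h import *
t=cam('top');s=cam('scene')
a=cv2.resize(t['img'][190:240,135:215],(800,500),interpolation=cv2.INTER_CUBIC)[:, :]
b=cv2.resize(s['img'][175:255,290:370],(400,400),interpolation=cv2.INTER_CUBIC)
c=cv2.resize(t['img'][175:231,272:366],(400,238),interpolation=cv2.INTER_CUBIC)
a=cv2.resize(a,(400,250))
im=np.zeros((500,800,3),np.uint8);im[:250,:400]=a;im[:400,400:]=b;im[255:493,:400]=c
cv2.imwrite('pics/z.png',im[:,:,::-1])
for p in [(153,212),(175,213),(194,212),(162,220),(318,200),(320,200)]:print(p,pt(t,*p).round(4))
for n,box,z,f in[('block',(190,240,135,215),.045,0),('jig',(175,231,272,366),.045,1)]:
    r0,r1,c0,c1=box;hsv=cv2.cvtColor(t['img'][r0:r1,c0:c1],cv2.COLOR_RGB2HSV)
    P=np.array([[pt(t,u,v) for u in range(c0,c1)] for v in range(r0,r1)])
    teal=(hsv[...,0]>85)&(hsv[...,0]<105)&(hsv[...,1]>120)
    m=((P[...,2]>.03)).astype(np.uint8)
    k,l,st,_=cv2.connectedComponentsWithStats(m);i=1+st[1:,4].argmax()
    # top surface points, pixels cast at their depth
    q=P[l==i];sel=q[(q[:,2]>z-.012)&(q[:,2]<z+.012)]
    print(n,len(sel),sel[:,2].mean(),cv2.minAreaRect((sel[:,:2]*1000).astype(np.float32)))
E
```

```text
(153, 212) [0.5048 0.2769 0.0999]
(175, 213) [0.5052 0.2173 0.0731]
(194, 212) [0.5047 0.1562 0.1011]
(162, 220) [0.4872 0.2625 0.0447]
(318, 200) [ 0.5486 -0.2143  0.0372]
(320, 200) [ 0.5488 -0.2207  0.0359]
block 1010 0.04603716097118878 ((505.5425109863281, 217.55455017089844), (61.374847412109375, 180.13851928710938), 1.9288171529769897)
jig 1959 0.046389811215143954 ((539.9712524414062, -217.70938110351562), (240.42584228515625, 90.98281860351562), 78.27407836914062)
```

View pics/z.png

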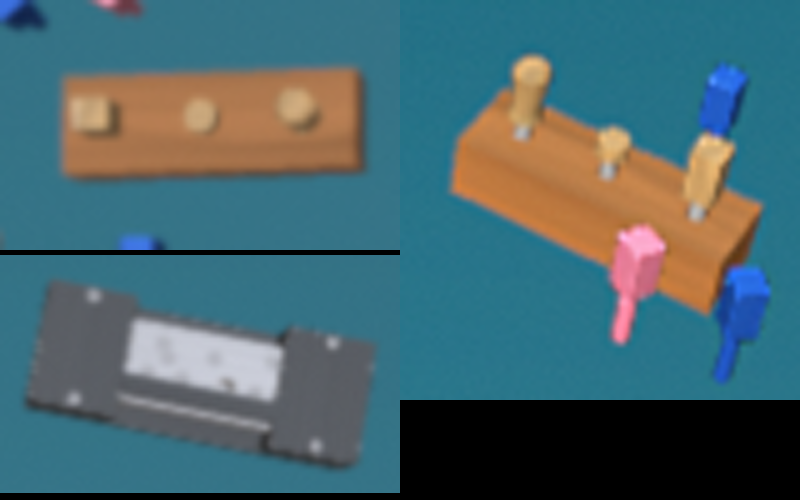

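The top view shows the block at about (177,215). The square-headed pin is in its left hole at (153,212). The jig is at about (318,203), with the fence on the side nearer the robot.

```bash
python3 -m pendant '[[-3.6,-0.77,0,0,0,0,1],[-3.6,-0.77,0,0,0,0,1],[-3.6,-0.77,0,0,0,0,1],[-3.6,-0.77,0,0,0,0,1],[-3.6,-0.77,0,0,0,0,1],[-3.6,-0.77,0,0,0,0,1],[-3.6,-0.77,0,0,0,0,1],[-3.6,-0.77,0,0,0,0,1],[-3.6,-0.77,0,0,0,0,1],[-3.6,-0.77,0,0,0,0,1]]' && python3 -m pendant '[[0,0,0,0,0,6.7,1],[0,0,0,0,0,6.7,1],[0,0,0,0,0,6.7,1],[0,0,0,0,0,6.7,1],[0,0,0,0,0,6.7,1],[0,0,0,0,0,6.7,1],[0,0,0,0,0,6.7,1],[0,0,0,0,0,6.7,1],[0,0,0,0,0,6.7,1],[0,0,0,0,0,6.7,1]]'
python3 - <<'E'
from h import *
w=cam('wrist');save(w,'w1.png');print(w['cam_to_world'].round(3),w['intrinsics'])
print(telemetry.get_obs()['tool_pos'],telemetry.get_obs()['tcp_rot'])
E
```

```text
time: 1.03
tool_pos: [0.5044, 0.2763, 0.2312]
tcp_rot: [-3.142, -0.0, 2.752]
contact_force: [0.2, 0.0, 0.0]
opening: 0.0854
grasp_force: 0.0
time: 1.87
tool_pos: [0.5031, 0.2776, 0.231]
tcp_rot: [-3.141, 0.0, 1.577]
contact_force: [0.0, -1.1, -0.6]
opening: 0.0852
grasp_force: 0.0
[[ 1.    -0.006 -0.001  0.503]
 [ 0.006  0.949  0.314  0.359]
 [-0.001 -0.314  0.949  0.373]
 [ 0.     0.     0.     1.   ]] [[310.37976955   0.         255.61484317]
 [  0.         310.37976955 195.13592605]
 [  0.           0.           1.        ]]
[0.50309025 0.27757858 0.23103905] [-3.14107890e+00  1.32210248e-04  1.56977303e+00]
```

View pics/w1.png

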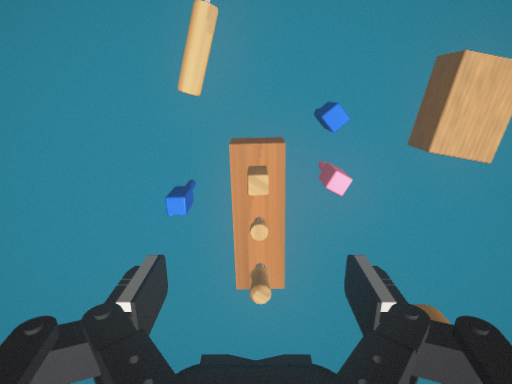

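The wrist view shows the square head at about (259,183), with its flats nearly along the image axes. The fingers straddle it along x and are clear of its neighbours.

```bash
python3 - <<'E'
from h import *
w=cam('wrist');r0,r1,c0,c1=160,205,240,280
P=np.array([[pt(w,u,v) for u in range(c0,c1)] for v in range(r0,r1)])
print(P[22,19])
m=((P[...,2]>.093)&(P[...,2]<.107)).astype(np.uint8)
q=[onz(w,u+c0,v+r0,.1)[:2]*1000 for v,u in np.argwhere(m)]
q=np.array(q,np.float32);print(len(q),q.mean(0),cv2.minAreaRect(q))
g=cv2.resize(w['img'][r0:r1,c0:c1],None,fx=10,fy=10,interpolation=cv2.INTER_CUBIC);cv2.imwrite('pics/w1z.png',g[:,:,::-1])
E
```

```text
[0.50644132 0.28094419 0.09916227]
470 [505.02167 278.8822 ] ((505.08648681640625, 278.6943664550781), (20.03508758544922, 19.388858795166016), 89.9603500366211)
```

View pics/w1z.png

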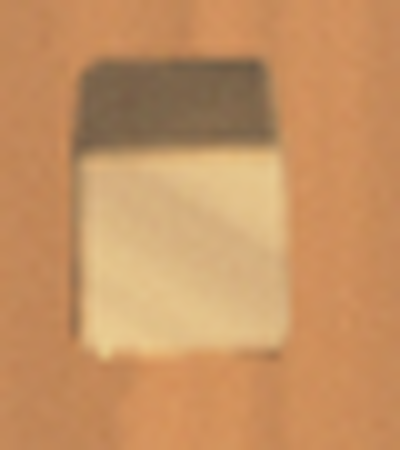

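```bash
python3 -m pendant '[[0.1,0.15,2,0,0,-2,1],[0,0,2,0,0,0,1],[0,0,2,0,0,0,1],[0,0,2,0,0,0,1],[0,0,2,0,0,0,1],[0,0,2,0,0,0,1],[0,0,2,0,0,0,1],[0,0,2,0,0,0,1],[0,0,0.7,0,0,0,1],[0,0,0,0,0,0,1]]' 30 && python3 -m pendant '[[0,0,0,0,0,0,-1],[0,0,0,0,0,0,-1],[0,0,0,0,0,0,-1],[0,0,0,0,0,0,-1],[0,0,0,0,0,0,-1],[0,0,0,0,0,0,-1],[0,0,0,0,0,0,-1],[0,0,0,0,0,0,-1],[0,0,0,0,0,0,-1],[0,0,0,0,0,0,-1]]' 30
python3 - <<'E'
from h import *
print(telemetry.get_obs())
E
```

```text
time: 2.8
tool_pos: [0.5035, 0.2782, 0.0625]
tcp_rot: [-3.138, 0.001, 1.62]
contact_force: [0.4, -0.2, -0.6]
opening: 0.0852
grasp_force: 0.0
time: 3.63
tool_pos: [0.5051, 0.2789, 0.065]
tcp_rot: [3.14, -0.001, 1.617]
contact_force: [-1.1, 0.8, 5.4]
opening: 0.0194
grasp_force: 34.7
{'time': 3.6333, 'joint_positions': array([3.71538314e-01, 6.10626740e-01, 1.58285595e+00, 1.65755261e-04,
       9.46737822e-01, 3.24885278e-01]), 'qd': array([ 0.00052089,  0.00103448,  0.00135667, -0.00081174, -0.00103923,
        0.00113296]), 'joint_torque': array([-2.43034428e-01, -4.86440921e+01, -1.84174812e+01, -1.03186774e-01,
       -1.27919815e-01,  2.83063506e-03]), 'tool_pos': array([0.50513685, 0.27885821, 0.06496157]), 'tcp_rot': array([ 3.14033528e+00, -5.65587569e-04,  1.61735295e+00]), 'contact_force': array([-1.0739883 ,  0.7618988 ,  5.40705484]), 'moment': array([0.06238594, 0.07701221, 0.04125765]), 'grasp_force': 34.70515429973602, 'opening': 0.01942680838029915}
```

```bash
python3 -m pendant '[[0,0,0,0,0,0,-1],[0,0,-0.3,0,0,0,-1],[0,0,-0.6,0,0,0,-1],[0,0,-1,0,0,0,-1],[0,0,-1,0,0,0,-1],[0,0,-1.5,0,0,0,-1],[0,0,-1.6,0,0,0,-1],[0,0,-1.5,0,0,0,-1],[0,0,-1.5,0,0,0,-1],[0,0,0,0,0,0,-1]]' 60
python3 - <<'E'
from h import *
o=telemetry.get_obs();print(o['tool_pos'],o['tcp_rot'],o['contact_force'])
s=cam('scene');w=cam('wrist')
im=np.hstack([cv2.resize(s['img'][120:260,280:400],(400,467)),cv2.resize(w['img'],(400,467))])
cv2.imwrite('pics/lift.png',im[:,:,::-1])
E
```

```text
time: 4.47
tool_pos: [0.5061, 0.2792, 0.1583]
tcp_rot: [3.136, -0.002, 1.617]
contact_force: [1.2, 1.0, -0.2]
opening: 0.0194
grasp_force: 59.1
[0.50613619 0.27918437 0.15826135] [ 3.13591585e+00 -1.87888248e-03  1.61737136e+00] [ 1.18176037  1.0300246  -0.15924562]
```

View pics/lift.png

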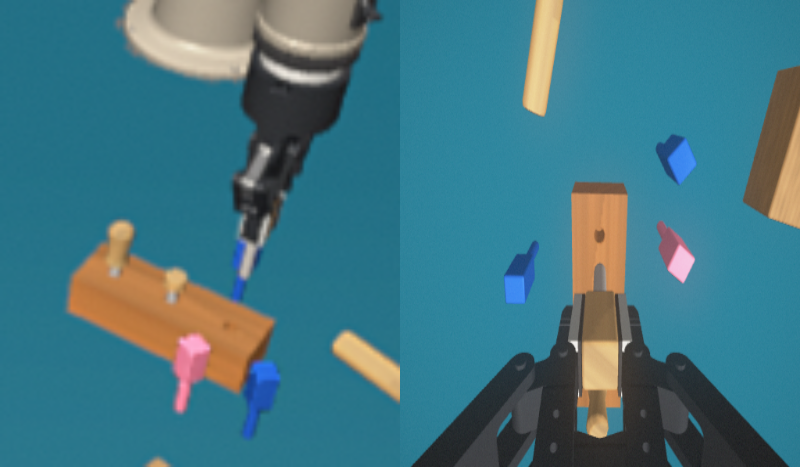

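The pin is held upright between the pads and is out of the block. Its hole shows empty at (600,237) in the right half of the picture.

```bash
cat >> h.py <<'E'
J0=np.array([.540,-.2177,0]);JA=np.radians(-11.7)
def Rz(a):return np.array([[np.cos(a),-np.sin(a),0],[np.sin(a),np.cos(a),0],[0,0,1]])
def jig(p):return Rz(JA).T@(np.asarray(p)-J0)
def unjig(q):return J0+Rz(JA)@np.asarray(q)
def state(n=4):
    a=[]
    for _ in range(n):
        o=telemetry.get_obs();a.append(np.r_[o['tool_pos'],o['tcp_rot'],o['contact_force']]);optics.read_camera('top')
    return np.array(a)
E
python3 - <<'E'
from h import *
t=cam('top')
g=cv2.cvtColor(t['img'],cv2.COLOR_RGB2GRAY)
# brightness in jig coordinates on the bar along the hole line
x=np.zeros(0)
for X in(-9,-6.7,-4,5):
    row=[]
    for Y in range(-50,51,4):
        p=unjig([X/1000,Y/1000,.038]);T=t['cam_to_world'];q=T[:3,:3].T@(p-T[:3,3]);a,b=q[0]/-q[2],-q[1]/-q[2]
        s=1+t['k1']*(a*a+b*b);K=t['intrinsics'];u=K[0,0]*a*s+K[0,2];v=K[1,1]*b*s+K[1,2]
        row.append(int(cv2.getRectSubPix(g,(1,1),(u,v))[0,0]))
    print(X,row)
st=state(3);print(st.round(4))
p=unjig([-.003,-.04,0]);print('target',p)
m=st.mean(0);yaw=m[5];d=p-m[:3]
tx=np.array([np.cos(yaw),np.sin(yaw)]);ty=np.array([np.sin(yaw),-np.cos(yaw)])
print('tool shift cm',d[:2]@tx*100,d[:2]@ty*100,'turn',np.degrees(yaw-(np.pi/2+JA)))
E
```

```text
-9 [136, 143, 139, 136, 139, 146, 143, 130, 132, 144, 148, 146, 145, 148, 148, 139, 133, 139, 144, 143, 144, 142, 137, 134, 140, 145]
-6.7 [167, 173, 162, 159, 170, 177, 164, 141, 153, 167, 174, 176, 181, 179, 175, 166, 163, 165, 170, 176, 179, 170, 160, 162, 172, 173]
-4 [184, 190, 179, 177, 186, 193, 179, 147, 149, 173, 189, 193, 196, 196, 192, 183, 177, 181, 189, 193, 195, 187, 177, 179, 188, 192]
5 [193, 201, 201, 200, 201, 201, 199, 197, 195, 198, 197, 196, 198, 199, 199, 198, 197, 195, 189, 182, 185, 191, 194, 195, 196, 192]
[[ 5.0420e-01  2.7840e-01  1.5400e-01 -3.1409e+00  2.0000e-04  1.6173e+00
  -5.4910e-01 -2.2630e-01 -1.9345e+00]
 [ 5.0400e-01  2.7840e-01  1.5350e-01 -3.1399e+00  5.0000e-04  1.6174e+00
  -2.8000e-01  8.5380e-01 -1.5582e+00]
 [ 5.0400e-01  2.7830e-01  1.5330e-01 -3.1396e+00  6.0000e-04  1.6173e+00
   3.6570e-01 -1.1520e-01 -6.7650e-01]]
target [ 0.52895084 -0.25626055  0.        ]
tool shift cm -53.52159201679376 -0.00603743706349103 turn 14.366469253660588
```

```bash
python3 -m pendant '[[0,0,-2,0,0,0,-1],[0,0,-2,0,0,0,-1],[-3,0,0,0,0,0,-1],[-4,0,0,0,0,0,-1],[-4,0,0,0,0,0,-1],[-4,0,0,0,0,0,-1],[-4,0,0,0,0,0,-1],[-4,0,0,0,0,0,-1],[-4,0,0,0,0,0,-1],[-4,0,0,0,0,0,-1]]' 40 && python3 -m pendant '[[-4,0,0,0,0,0,-1],[-4,0,0,0,0,0,-1],[-4,0,0,0,0,0,-1],[-4,0,0,0,0,0,-1],[-4,0,0,0,0,0,-1],[-2.5,0,0,0,0,0,-1],[0,0,2,0,0,7.15,-1],[0,0,2,0,0,7.15,-1],[0,0,2,0,0,0,-1],[0,0,0,0,0,0,-1]]' 40
python3 - <<'E'
from h import *
st=state(3);print(st.round(4));print(jig(st[-1][:3]))
w=cam('wrist');s=cam('scene')
im=np.hstack([cv2.resize(w['img'],(480,360)),cv2.resize(s['img'][110:200,170:260],(320,320))[:360] if 0 else cv2.copyMakeBorder(cv2.resize(s['img'][110:200,170:260],(320,320)),0,40,0,0,0)])
cv2.imwrite('pics/jig.png',im[:,:,::-1])
E
```

```text
time: 5.6
tool_pos: [0.5185, -0.0329, 0.1937]
tcp_rot: [-3.14, -0.0, 1.617]
contact_force: [0.7, 0.6, -1.4]
opening: 0.0189
grasp_force: 59.1
time: 6.43
tool_pos: [0.527, -0.2545, 0.1294]
tcp_rot: [-3.133, -0.004, 1.367]
contact_force: [-0.9, 0.4, -2.5]
opening: 0.0192
grasp_force: 59.0
[[ 5.2700e-01 -2.5450e-01  1.2940e-01 -3.1329e+00 -3.6000e-03  1.3671e+00
  -8.9280e-01  3.8580e-01 -2.4937e+00]
 [ 5.2810e-01 -2.5500e-01  1.3170e-01 -3.1358e+00 -2.4000e-03  1.3682e+00
  -1.4870e-01  5.8560e-01 -9.9440e-01]
 [ 5.2920e-01 -2.5550e-01  1.3350e-01 -3.1393e+00 -1.0000e-03  1.3685e+00
   2.6770e-01 -2.7010e-01 -3.0000e-02]]
[-0.00293557 -0.03920983  0.13352843]
```

View pics/jig.png

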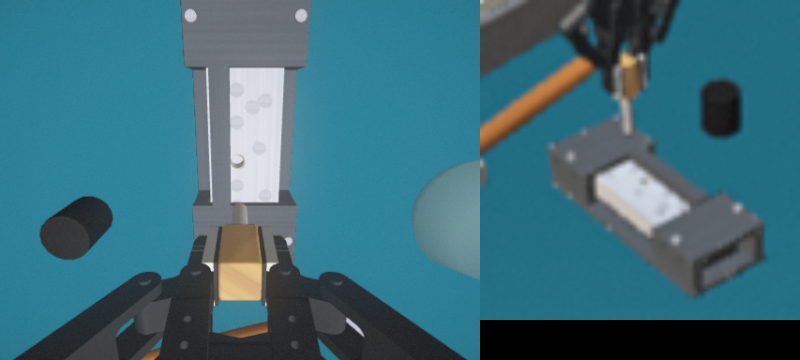

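The wrist view shows the pale punch marks and one mark with a dark, lit crescent at (237,160). That one is the likely hole, just ahead of the pin tip at (239,207).

```bash
python3 - <<'E'
from h import *
w=cam('wrist');o=telemetry.get_obs()
k=512/480
for n,p in dict(hole=(237,160),mark1=(236,185),mark2=(236,122),edge1=(230.5,190),edge2=(230,80),bridge=(255,203),far=(255,68)).items():
    print(n,(jig(onz(w,p[0]*k,p[1]*k,.038))*1000).round(1))
print('tcp',(jig(o['tool_pos'])*1000).round(1),o['tcp_rot'])
E
```

```text
hole [ -3.5 -17.1  38. ]
mark1 [ -4.4 -39.4  38. ]
mark2 [-4.3 14.5 38. ]
edge1 [ -9.2 -44.   38. ]
edge2 [-8.9 46.6 38. ]
bridge [ 12.4 -56.2  38. ]
far [10.4 55.3 38. ]
tcp [ -1.7 -39.5 135.7] [3.13921188e+00 8.74708585e-04 1.36846986e+00]
```

```bash
python3 -m pendant '[[0,0.1,0.5,0,0,0,-1],[0,0,0.5,0,0,0,-1],[0,0,0.5,0,0,0,-1],[0,0,0.5,0,0,0,-1],[0,0,0.5,0,0,0,-1],[0,0,0.5,0,0,0,-1],[0,0,0.5,0,0,0,-1],[0,0,0.5,0,0,0,-1],[0,0,0,0,0,0,-1],[0,0,0,0,0,0,-1]]' 40
python3 - <<'E'
from h import *
st=state(4);print(st.round(4));print(jig(st[-1][:3]))
E
```

```text
time: 7.57
tool_pos: [0.5304, -0.2559, 0.0939]
tcp_rot: [-3.141, -0.0, 1.368]
contact_force: [-1.4, -0.3, -1.9]
opening: 0.0192
grasp_force: 59.0
[[ 5.3040e-01 -2.5590e-01  9.3900e-02 -3.1409e+00 -4.0000e-04  1.3677e+00
  -1.3866e+00 -3.2050e-01 -1.8704e+00]
 [ 5.3060e-01 -2.5600e-01  9.4200e-02  3.1416e+00 -1.0000e-04  1.3677e+00
   7.6190e-01  6.9620e-01 -1.7022e+00]
 [ 5.3070e-01 -2.5610e-01  9.4500e-02  3.1412e+00  0.0000e+00  1.3678e+00
  -2.5480e-01  1.0760e-01 -1.2101e+00]
 [ 5.3080e-01 -2.5610e-01  9.4600e-02  3.1409e+00  1.0000e-04  1.3678e+00
   2.2780e-01  5.8860e-01 -1.9775e+00]]
[-0.0012204  -0.0394594   0.09459331]
```

```bash
python3 -m pendant '[[0,0,0.05,0,0,0,-1],[0,0,0.05,0,0,0,-1],[0,0,0.05,0,0,0,-1],[0,0,0.05,0,0,0,-1],[0,0,0.05,0,0,0,-1],[0,0,0.05,0,0,0,-1],[0,0,0.05,0,0,0,-1],[0,0,0.05,0,0,0,-1],[0,0,0.05,0,0,0,-1],[0,0,0,0,0,0,-1]]'
python3 - <<'E'
from h import *
st=state(4);print(st.round(4)[:,[2,6,7,8]])
E
```

```text
time: 8.6
tool_pos: [0.5305, -0.256, 0.0897]
tcp_rot: [-3.141, -0.0, 1.368]
contact_force: [-0.2, -0.2, -1.6]
opening: 0.0192
grasp_force: 59.0
[[ 0.0897 -0.1777 -0.1723 -1.5866]
 [ 0.0897 -0.4359 -0.3788 -1.7992]
 [ 0.0897  0.2475 -0.1797 -1.5055]
 [ 0.0898  0.185  -0.2468 -0.5898]]
```

```bash
python3 -m pendant '[[0,0,0.03,0,0,0,-1],[0,0,0.03,0,0,0,-1],[0,0,0.03,0,0,0,-1],[0,0,0.03,0,0,0,-1],[0,0,0.03,0,0,0,-1],[0,0,0.03,0,0,0,-1],[0,0,0.03,0,0,0,-1],[0,0,0.03,0,0,0,-1],[0,0,0,0,0,0,-1],[0,0,0,0,0,0,-1]]'
python3 - <<'E'
from h import *
st=state(4);print(st.round(4)[:,[2,6,7,8]])
E
```

```text
time: 9.63
tool_pos: [0.5306, -0.256, 0.0875]
tcp_rot: [3.141, -0.0, 1.368]
contact_force: [-0.2, -0.5, 0.1]
opening: 0.0196
grasp_force: 59.3
[[ 0.0875 -0.2031 -0.4784  0.1291]
 [ 0.0875 -1.6636  0.9675  0.6721]
 [ 0.0875  0.0493  0.4954  0.3784]
 [ 0.0875 -0.1298 -0.3064  0.6481]]
```

```bash
python3 -m pendant '[[0,-0.03,0.03,0,0,0,-1],[0,-0.03,0,0,0,0,-1],[0,-0.03,0,0,0,0,-1],[0,-0.03,0,0,0,0,-1],[0,-0.03,0,0,0,0,-1],[0,-0.03,0,0,0,0,-1],[0,-0.03,0,0,0,0,-1],[0,0,0,0,0,0,-1],[0,0,0,0,0,0,-1],[0,0,0,0,0,0,-1]]'
python3 - <<'E'
from h import *
st=state(4);print(st.round(4)[:,[2,6,7,8]],jig(st[-1,:3]))
E
```

```text
time: 10.67
tool_pos: [0.5286, -0.2556, 0.0871]
tcp_rot: [3.141, 0.0, 1.368]
contact_force: [0.8, -0.1, 1.1]
opening: 0.0192
grasp_force: 59.4
[[ 0.0871  0.7839 -0.0791  1.1428]
 [ 0.0871  1.5745 -0.9375  1.4534]
 [ 0.0871  0.5373  0.257   0.7251]
 [ 0.0871  1.7067 -0.5428  1.3382]] [-0.00352732 -0.03944351  0.08710943]
```

```bash
python3 -m pendant '[[0,-0.02,0,0,0,0,-1],[0,-0.02,0,0,0,0,-1],[0,-0.02,0,0,0,0,-1],[0,-0.02,0,0,0,0,-1],[0,-0.02,0,0,0,0,-1],[0,-0.02,0,0,0,0,-1],[0,0,0,0,0,0,-1],[0,0,0,0,0,0,-1],[0,0,0,0,0,0,-1],[0,0,0,0,0,0,-1]]'
python3 - <<'E'
from h import *
st=state(4);print(st.round(4)[:,[2,6,7,8]],jig(st[-1,:3]))
E
```

```text
time: 11.7
tool_pos: [0.5273, -0.2553, 0.087]
tcp_rot: [-3.141, -0.0, 1.368]
contact_force: [0.7, -0.2, 0.1]
opening: 0.019
grasp_force: 59.4
[[ 0.087   0.6621 -0.1829  0.147 ]
 [ 0.087   1.5238  0.6335  1.097 ]
 [ 0.0871  1.2886 -0.2989  1.659 ]
 [ 0.087   1.1039 -0.0384  1.0505]] [-0.00479145 -0.03937546  0.08704173]
```

```bash
python3 -m pendant '[[0,-0.02,0,0,0,0,-1],[0,-0.02,0,0,0,0,-1],[0,-0.02,0,0,0,0,-1],[0,-0.02,0,0,0,0,-1],[0,-0.02,0,0,0,0,-1],[0,-0.02,0,0,0,0,-1],[0,-0.02,0,0,0,0,-1],[0,0,0,0,0,0,-1],[0,0,0,0,0,0,-1],[0,0,0,0,0,0,-1]]'
python3 - <<'E'
from h import *
st=state(3);print(st.round(4)[:,[2,6,7,8]],jig(st[-1,:3]))
E
```

```text
time: 12.73
tool_pos: [0.5267, -0.2552, 0.0872]
tcp_rot: [3.14, 0.0, 1.368]
contact_force: [4.6, -0.3, -1.7]
opening: 0.0193
grasp_force: 59.0
[[ 0.0872  4.5805 -0.3239 -1.6831]
 [ 0.0872  5.3687  0.0208 -0.8001]
 [ 0.0872  5.656  -0.9278 -2.3774]] [-0.0054213  -0.03940625  0.08719943]
```

```bash
python3 -m pendant '[[0,0.02,0,0,0,0,-1],[0.1,0,0.02,0,0,0,-1],[0.1,0,0.02,0,0,0,-1],[0.1,0,0,0,0,0,-1],[0.1,0,0,0,0,0,-1],[0.1,0,0,0,0,0,-1],[0.1,0,0,0,0,0,-1],[0.1,0,0,0,0,0,-1],[0.1,0,0,0,0,0,-1],[0.1,0,0,0,0,0,-1]]'
python3 - <<'E'
from h import *
st=state(2);print(st.round(4)[:,[2,6,7,8]],jig(st[-1,:3]))
E
```

```text
time: 13.72
tool_pos: [0.5283, -0.2474, 0.0872]
tcp_rot: [3.14, 0.002, 1.368]
contact_force: [2.7, -3.0, 1.3]
opening: 0.0194
grasp_force: 59.5
[[ 0.0872  2.7395 -3.0018  1.342 ]
 [ 0.0872  2.7459 -3.952   1.3443]] [-0.00539061 -0.03119897  0.08720846]
```

```bash
python3 -m pendant '[[0.07,0,0,0,0,0,-1],[0.07,0,0,0,0,0,-1],[0.07,0,0,0,0,0,-1],[0.07,0,0,0,0,0,-1],[0.07,0,0,0,0,0,-1],[0.07,0,0,0,0,0,-1],[0.07,0,0,0,0,0,-1],[0.07,0,0,0,0,0,-1],[0.07,0,0,0,0,0,-1],[0,0,0,0,0,0,-1]]'
python3 - <<'E'
from h import *
st=state(2);print(st.round(4)[:,[2,3,4,6,7,8]],jig(st[-1,:3]))
E
```

```text
time: 14.65
tool_pos: [0.5296, -0.2411, 0.0872]
tcp_rot: [3.14, 0.002, 1.368]
contact_force: [3.1, -4.2, 1.6]
opening: 0.0193
grasp_force: 59.5
[[ 8.7200e-02  3.1400e+00  1.8000e-03  3.0641e+00 -4.2454e+00  1.5816e+00]
 [ 8.7200e-02  3.1399e+00  1.7000e-03  3.4571e+00 -2.8129e+00  1.3298e+00]] [-0.00540659 -0.0249933   0.08717966]
```

```bash
python3 -m pendant '[[0.05,0,0,0,0,0,-1],[0.05,0,0,0,0,0,-1],[0.05,0,0,0,0,0,-1],[0.05,0,0,0,0,0,-1],[0.05,0,0,0,0,0,-1],[0.05,0,0,0,0,0,-1],[0.05,0,0,0,0,0,-1],[0,0,0,0,0,0,-1],[0,0,0,0,0,0,-1],[0,0,0,0,0,0,-1]]'
python3 - <<'E'
from h import *
st=state(2);print(st.round(4)[:,[2,3,4,6,7,8]],jig(st[-1,:3]))
E
```

```text
time: 15.58
tool_pos: [0.5303, -0.2377, 0.0872]
tcp_rot: [3.14, 0.002, 1.368]
contact_force: [3.4, -3.8, 1.0]
opening: 0.0196
grasp_force: 59.5
[[ 8.7200e-02  3.1400e+00  1.8000e-03  3.4100e+00 -3.7756e+00  9.9450e-01]
 [ 8.7200e-02  3.1400e+00  1.7000e-03  3.0266e+00 -2.3907e+00  6.4210e-01]] [-0.00543674 -0.02155672  0.08718183]
```

```bash
python3 -m pendant '[[0.04,0,0,0,0,0,-1],[0.04,0,0,0,0,0,-1],[0.04,0,0,0,0,0,-1],[0.04,0,0,0,0,0,-1],[0.04,0,0,0,0,0,-1],[0.04,0,0,0,0,0,-1],[0,0,0,0,0,0,-1],[0,0,0,0,0,0,-1],[0,0,0,0,0,0,-1],[0,0,0,0,0,0,-1]]'
python3 - <<'E'
from h import *
st=state(2);print(st.round(4)[:,[2,3,4,6,7,8]],jig(st[-1,:3]))
E
```

```text
time: 16.52
tool_pos: [0.5308, -0.2351, 0.0869]
tcp_rot: [3.14, 0.001, 1.368]
contact_force: [4.1, -3.0, -0.2]
opening: 0.0192
grasp_force: 59.3
[[ 8.6900e-02  3.1402e+00  1.2000e-03  4.0556e+00 -3.0260e+00 -2.3560e-01]
 [ 8.7000e-02  3.1401e+00  1.2000e-03  4.3747e+00 -3.4322e+00 -2.0910e-01]] [-0.00543812 -0.01887336  0.08695405]
```

```bash
python3 -m pendant '[[0.03,0,0,0,0,0,-1],[0.03,0,0,0,0,0,-1],[0.03,0,0,0,0,0,-1],[0.03,0,0,0,0,0,-1],[0,0,0,0,0,0,-1],[0,0,0.03,0,0,0,-1],[0,0,0.03,0,0,0,-1],[0,0,0.03,0,0,0,-1],[0,0,0,0,0,0,-1],[0,0,0,0,0,0,-1]]'
python3 - <<'E'
from h import *
st=state(2);print(st.round(4)[:,[2,3,4,6,7,8]],jig(st[-1,:3]))
E
```

```text
time: 17.45
tool_pos: [0.5312, -0.2334, 0.0861]
tcp_rot: [3.14, 0.0, 1.368]
contact_force: [4.7, -1.8, 0.2]
opening: 0.0194
grasp_force: 59.3
[[ 8.6100e-02  3.1401e+00  4.0000e-04  4.6986e+00 -1.8295e+00  1.5470e-01]
 [ 8.6100e-02  3.1402e+00  4.0000e-04  5.3713e+00 -2.0986e+00  7.3520e-01]] [-0.00545123 -0.01719264  0.08607925]
```

```bash
python3 -m pendant '[[0.03,0.02,0,0,0,0,-1],[0.03,0,0,0,0,0,-1],[0,0,0,0,0,0,-1],[0,0,0.03,0,0,0,-1],[0,0,0.03,0,0,0,-1],[0,0,0.03,0,0,0,-1],[0,0,0.03,0,0,0,-1],[0,0,0,0,0,0,-1],[0,0,0,0,0,0,-1],[0,0,0,0,0,0,-1]]'
python3 - <<'E'
from h import *
st=state(2);print(st.round(4)[:,[2,3,4,6,7,8]],jig(st[-1,:3]))
E
```

```text
time: 18.38
tool_pos: [0.5313, -0.2327, 0.0848]
tcp_rot: [3.141, 0.0, 1.368]
contact_force: [4.6, -2.7, 0.3]
opening: 0.019
grasp_force: 59.3
[[ 8.4800e-02  3.1406e+00  3.0000e-04  4.5761e+00 -2.7066e+00  2.5680e-01]
 [ 8.4800e-02  3.1406e+00  3.0000e-04  4.9624e+00 -2.0994e+00  6.5110e-01]] [-0.00539678 -0.01652001  0.08482619]
```

```bash
python3 -m pendant '[[0,0,0.03,0,0,0,-1],[0,0,0.03,0,0,0,-1],[0,0,0.03,0,0,0,-1],[0,0,0.03,0,0,0,-1],[0,0,0.03,0,0,0,-1],[0,0,0.03,0,0,0,-1],[0,0,0.03,0,0,0,-1],[0,0,0,0,0,0,-1],[0,0,0,0,0,0,-1],[0,0,0,0,0,0,-1]]'
python3 - <<'E'
from h import *
o=telemetry.get_obs();print(o['moment'],o['grasp_force'])
st=state(2);print(st.round(4)[:,[2,3,4,6,7,8]],jig(st[-1,:3]))
E
```

```text
time: 19.32
tool_pos: [0.5313, -0.2329, 0.0828]
tcp_rot: [3.141, 0.0, 1.368]
contact_force: [5.0, -3.3, 1.1]
opening: 0.0192
grasp_force: 59.3
[-0.55301811 -0.94448652  0.04060477] 59.34022307395935
[[ 8.2800e-02  3.1406e+00  5.0000e-04  5.0457e+00 -3.2642e+00  1.0686e+00]
 [ 8.2800e-02  3.1406e+00  5.0000e-04  4.9358e+00 -2.1951e+00  5.7320e-01]] [-0.00541707 -0.01663485  0.0827545 ]
```

```bash
python3 -m pendant '[[-0.04,0.03,0,0,0,0,-1],[0,0,0,0,0,0,-1],[0,0,0.05,0,0,0,-1],[0,0,0.05,0,0,0,-1],[0,0,0.05,0,0,0,-1],[0,0,0.05,0,0,0,-1],[0,0,0.05,0,0,0,-1],[0,0,0.05,0,0,0,-1],[0,0,0,0,0,0,-1],[0,0,0,0,0,0,-1]]'
python3 - <<'E'
from h import *
st=state(2);print(st.round(4)[:,[2,3,4,6,7,8]],jig(st[-1,:3]))
E
```

```text
time: 20.25
tool_pos: [0.5313, -0.233, 0.0794]
tcp_rot: [3.141, -0.0, 1.368]
contact_force: [5.4, -1.4, 0.6]
opening: 0.0189
grasp_force: 59.4
[[ 7.9400e-02  3.1414e+00 -1.0000e-04  5.4018e+00 -1.3917e+00  5.7520e-01]
 [ 7.9400e-02  3.1414e+00 -0.0000e+00  4.2854e+00 -2.1797e+00  5.4240e-01]] [-0.00537514 -0.01680925  0.07937253]
```

```bash
python3 -m pendant '[[-0.04,0.05,0,0,0,0,-1],[0,0,0.06,0,0,0,-1],[0,0,0.06,0,0,0,-1],[0,0,0.06,0,0,0,-1],[0,0,0.06,0,0,0,-1],[0,0,0.06,0,0,0,-1],[0,0,0.06,0,0,0,-1],[0,0,0.06,0,0,0,-1],[0,0,0,0,0,0,-1],[0,0,0,0,0,0,-1]]'
python3 - <<'E'
from h import *
st=state(2);print(st.round(4)[:,[2,3,4,6,7,8]],jig(st[-1,:3]))
E
```

```text
time: 21.18
tool_pos: [0.5314, -0.2334, 0.075]
tcp_rot: [-3.141, -0.0, 1.368]
contact_force: [2.5, -0.3, -2.2]
opening: 0.0191
grasp_force: 59.2
[[ 7.5000e-02 -3.1408e+00 -3.0000e-04  2.4740e+00 -2.9470e-01 -2.2116e+00]
 [ 7.5000e-02 -3.1409e+00 -3.0000e-04  3.5440e+00  2.3750e-01 -2.1515e+00]] [-0.005266   -0.01714516  0.07499415]
```

```bash
python3 -m pendant '[[0,0.03,0.05,0,0,0,-1],[0,0,0.05,0,0,0,-1],[0,0,0.05,0,0,0,-1],[0,0,0.05,0,0,0,-1],[0,0,0.05,0,0,0,-1],[0,0,0.05,0,0,0,-1],[0,0,0.05,0,0,0,-1],[0,0,0.05,0,0,0,-1],[0,0,0.05,0,0,0,-1],[0,0,0,0,0,0,-1]]'
python3 - <<'E'
from h import *
st=state(3);print(st.round(4)[:,[2,3,4,6,7,8]],jig(st[-1,:3]))
E
```

```text
time: 22.12
tool_pos: [0.5317, -0.2335, 0.0706]
tcp_rot: [-3.141, -0.0, 1.368]
contact_force: [-0.3, 0.0, -1.9]
opening: 0.0193
grasp_force: 59.0
[[ 7.0600e-02 -3.1410e+00 -3.0000e-04 -2.5020e-01  5.0000e-04 -1.8628e+00]
 [ 7.0600e-02 -3.1411e+00 -2.0000e-04 -3.3050e-01  4.5590e-01 -2.2976e+00]
 [ 7.0700e-02 -3.1413e+00 -2.0000e-04 -2.9140e-01 -1.0800e-01 -2.1474e+00]] [-0.00479756 -0.01715338  0.07068448]
```

Almost at the floor and nearly free of side forces; a little further until it presses lightly.

```bash
python3 -m pendant '[[0,0,0.03,0,0,0,-1],[0,0,0.03,0,0,0,-1],[0,0,0.03,0,0,0,-1],[0,0,0.03,0,0,0,-1],[0,0,0.03,0,0,0,-1],[0,0,0,0,0,0,-1],[0,0,0,0,0,0,-1],[0,0,0,0,0,0,-1],[0,0,0,0,0,0,-1],[0,0,0,0,0,0,-1]]'
python3 - <<'E'
from h import *
st=state(3);print(st.round(4)[:,[2,3,4,6,7,8]],jig(st[-1,:3]))
E
```

```text
time: 23.1
tool_pos: [0.532, -0.2336, 0.0694]
tcp_rot: [3.141, -0.0, 1.368]
contact_force: [0.1, 0.4, 1.1]
opening: 0.0192
grasp_force: 59.3
[[ 6.9400e-02  3.1414e+00 -0.0000e+00  1.3020e-01  3.6880e-01  1.0969e+00]
 [ 6.9400e-02  3.1414e+00 -0.0000e+00  3.4370e-01 -4.0720e-01  1.3020e+00]
 [ 6.9300e-02  3.1415e+00 -1.0000e-04 -1.4580e-01 -3.5520e-01 -1.2660e-01]] [-0.00464985 -0.01718941  0.06932258]
```

```bash
python3 -m pendant '[[0,0,0,0,0,0,-0.5],[0,0,0,0,0,0,-0.4],[0,0,0,0,0,0,-0.2],[0,0,0,0,0,0,0],[0,0,0,0,0,0,0.2],[0,0,0,0,0,0,0.4],[0,0,0,0,0,0,0.6],[0,0,0,0,0,0,0.8],[0,0,0,0,0,0,0.8],[0,0,0,0,0,0,0.8]]' && python3 -m pendant '[[0,0,-0.5,0,0,0,0.8],[0,0,-1,0,0,0,0.8],[0,0,-1.5,0,0,0,0.8],[0,0,-2,0,0,0,0.8],[0,0,-2,0,0,0,0.8],[0,0,-2,0,0,0,0.8],[0,0,-2,0,0,0,0.8],[-1,0,-2,0,0,0,0.8],[-1,0,0,0,0,0,0.8],[0,0,0,0,0,0,0.8]]'
python3 - <<'E'
from h import *
w=cam('wrist');s=cam('scene');t=cam('top')
im=np.hstack([cv2.resize(w['img'],(440,330)),cv2.resize(s['img'][110:200,170:260],(330,330))])
cv2.imwrite('pics/end.png',im[:,:,::-1])
P=np.array([[pt(w,u,v) for u in range(0,512)] for v in range(100,384)])
q=np.array([[*jig(p)] for p in P.reshape(-1,3)])
m=(abs(q[:,0]+.005)<.025)&(abs(q[:,1]+.018)<.03)&(q[:,2]>.09)&(q[:,2]<.125)
print(m.sum(),np.median(q[m],0),q[m].min(0),q[m].max(0))
E
```

```text
time: 24.08
tool_pos: [0.5319, -0.2336, 0.0693]
tcp_rot: [-3.142, -0.0, 1.368]
contact_force: [0.2, -0.0, -0.1]
opening: 0.077
grasp_force: 0.0
time: 24.92
tool_pos: [0.5281, -0.2551, 0.201]
tcp_rot: [3.138, 0.002, 1.367]
contact_force: [0.4, 0.4, -0.1]
opening: 0.0768
grasp_force: 0.0
680 [-0.00402308 -0.01652114  0.10371281] [-0.01388131 -0.02826181  0.09017961] [ 0.00564481 -0.00795986  0.10595887]
```

View pics/end.png

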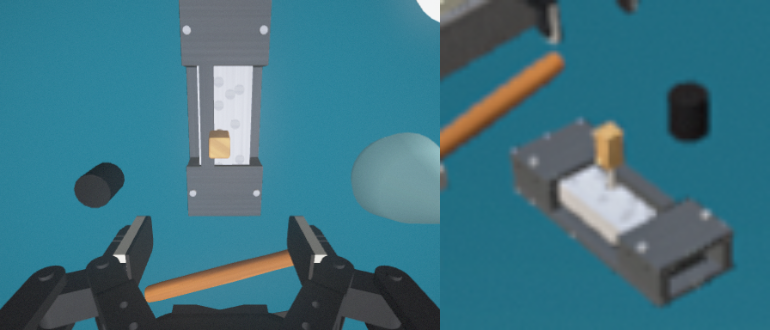

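The pin stands upright in the hole, with its head at (219,145) in the left half. The head top is at about 0.104 m, so the tip is on the floor at about 0.02 m. The gripper is clear.

```bash
python3 -c "
from rig import order;print(order.sign_off())"
```

```text
the job is handed in; nothing more can be done
None
```

The stop pin is seated in the jig's blind hole by the fence, upright and released, and the job is handed in at about 25 s on the robot's clock. The sign-off gave no verdict.

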